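# Clear the ground plate, kick the stand down and hold the bicycle frame upright

## Task

Hold the scraper block and sweep all four metal offcuts off the steel ground plate with it (not with the fingers), then set the block down on the bench, off the plate. Next flip the kickstand from its folded position over centre until it is fully down, then grip the top tube, raise the leaning frame upright and keep holding it there: it tips over if let go, so finish with the tube still gripped and the frame upright. Leave the other tools on the bench where they are.

Things in the scene. Friction and masses are not known exactly. Their poses are not given: they have to be found in the camera images.
- plate: Fixture: dark steel ground plate 220 (own x) x 270 (own y) x 12 mm, bolted to the bench. Origin on its underside below the frame's tilt axis, own z up; it reaches -110 to +110 mm in own x, -90 to +180 mm in own y. The frame stands along own x (front to +x, rear and folded kickstand to -x), kickstand on its +y side. Lugs, stops and post stand within 36 mm of the tilt axis in own y.
- sweep_strip (a point): Middle of the clear strip of the plate where the offcuts lie, on the plate's top face (12 mm above the bench): own y of the plate 50 to 180 mm, own x -110 to +110 mm. The bench is bare for 80 mm beyond the plate's +x edge. While the frame leans, its parts and the folded leg stay below 45 mm in the plate's own y.
- tilt_axis (a point): Point of the frame's tilt axis 22 mm above the plate's origin, axes as the plate's. The tilt axis runs along the plate's own x.
- frame (a joint): Lean of the frame stub (post, hub, stays, tubes) about the tilt axis, rad. 0 = upright; positive = its top leans to the plate's -y side. It swings freely between stops at -0.32 and 0.32 and starts on the positive stop; let go, it falls to a stop. Frame with all parts 1.2 to 1.6 kg; about 2 N at the top tube raises it.
- top_tube (a point): Round grey tube on top of the frame, 28 mm in diameter, along own x (always parallel to the plate's own x) from -50 to +90 mm. Point on its axis, 233 mm from the tilt axis (255 mm above the bench when upright); own z points away from the tilt axis. Free to grip across from above from -40 to +35 mm in own x; seat tube and stays meet it from +60 mm. It can turn in the jaws as the frame rises.
- kickstand (a joint): Kickstand angle, rad. 0 = folded: leg points to the rear (plate's -x), 10 degrees above level. 2.0 = fully down on its stop, 15 degrees forward of straight down. Over-centre: below about 0.8 it springs back to 0, beyond 1.0 it flips down by itself; about 3 N at 80 mm from the hinge moves it. Down with the frame upright, the foot clears the plate by 15 to 20 mm.
- kick_hinge (a point): Kickstand hinge centre on the frame, axes as the frame's: own y is the hinge axis (parallel to the plate's y when the frame is upright, leaning with it). Upright it lies 45 mm behind (-x), 75 mm to +y and 128 mm above the tilt axis point.
- kick_foot (a point): Free end of the kickstand, in its rubber foot, on the leg's centre line 115 mm from the hinge. The leg is a straight aluminium rod 14 mm thick; the foot is 24 mm long, 20 mm wide and 16 mm thick.
- scraper: The scraper block: a beech block with a black plastic foot, standing on the bench, 28 mm thick (own x), 100 mm wide (own y), 55 mm high; 100 to 170 g. Origin at the centre of its underside, own z up. Grip it across its thickness.
- chip1: Square-sawn steel offcut, 16 x 14 x 9 mm, loose on the plate; origin at the centre of its underside.
- chip2: Flat steel offcut, 20 x 12 x 8 mm, loose on the plate; origin at the centre of its underside.
- chip3: Round steel slug, 18 mm in diameter, 9 mm high, loose on the plate; origin at the centre of its underside.
- chip4: Angle-profile steel offcut, 18 x 18 x 12 mm, loose on the plate; origin at the centre of its underside.
- oilcan: Bystander: upright steel can, 56 mm in diameter, 130 mm high. Origin at the centre of its underside.
- spanner: Bystander: open-ended spanner lying flat, 170 mm long along own x.
- mallet: Bystander: hammer lying flat, 270 mm long along own x.
- nut_cup: Bystander: steel cup, 72 mm in diameter, 60 mm high. Origin at the centre of its underside.
- file: Bystander: flat file with a wooden handle, 300 mm long along own x, lying beyond the fixture.
- try_square: Bystander: steel try square lying flat, stock 100 mm (own x), blade 150 mm (own y). Origin at its outer corner.
Things that resemble listed ones, but are neither listed nor needed, are in the scene too. Several things look just like the scraper: the one meant starts farthest to the robot's left.

How it is judged (in metres and radians):
On the way, in this order (a step that is already met when the one before it is completed fails the run):
1. all four offcuts are off the ground plate ((x of chip1 in the frame of plate above 0.11 m or x of chip1 in the frame of plate below -0.11 m or y of chip1 in the frame of plate above 0.18 m or y of chip1 in the frame of plate below -0.09 m) and (x of chip2 in the frame of plate above 0.11 m or x of chip2 in the frame of plate below -0.11 m or y of chip2 in the frame of plate above 0.18 m or y of chip2 in the frame of plate below -0.09 m) and (x of chip3 in the frame of plate above 0.11 m or x of chip3 in the frame of plate below -0.11 m or y of chip3 in the frame of plate above 0.18 m or y of chip3 in the frame of plate below -0.09 m) and (x of chip4 in the frame of plate above 0.11 m or x of chip4 in the frame of plate below -0.11 m or y of chip4 in the frame of plate above 0.18 m or y of chip4 in the frame of plate below -0.09 m)), for 0.2 s.
2. the block is let go on the bench, off the plate ((x of scraper in the frame of plate above 0.11 m or x of scraper in the frame of plate below -0.11 m or y of scraper in the frame of plate above 0.18 m or y of scraper in the frame of plate below -0.09 m) and height (world z) of scraper below 0.06 m and linear speed of scraper below 0.05 m/s and contact force between the fingers and scraper below 0.2 N), for 0.2 s.
3. the kickstand is fully down (value of joint kickstand above 1.85 rad), for 0.2 s.
4. the frame is upright with the top tube gripped (value of joint frame between -0.06 and 0.06 rad and velocity of joint frame between -0.1 and 0.1 rad/s and contact force between the fingers and frame above 3 N and distance between the grasp point and top_tube below 0.11 m), for 0.2 s.
At the end, for the whole second after the job is handed in: All four offcuts and the scraper block have their centres off the ground plate, the block on the bench and not in the gripper; the kickstand is past 1.85 rad (fully down); the frame is within 0.06 rad (3.4 degrees) of upright and at rest, and the fingers hold the top tube with more than 3 N (all of step 1 and all of step 2 and all of step 4 and value of joint kickstand above 1.85 rad); the arm keeps its last pose, push and grip.
It fails at once if an offcut is pushed with the fingers instead of the block (contact force between the fingers and chip1 above 1 N or contact force between the fingers and chip2 above 1 N or contact force between the fingers and chip3 above 1 N or contact force between the fingers and chip4 above 1 N).
It fails at once if a tool lying on the bench is moved by more than 30 mm (distance of any of oilcan, spanner, mallet, nut_cup, file, try_square from where it was at the start of the episode above 0.03 m).
It also fails if it takes over 72 s, if anything falls off the work surface, if the arm or the gripper's body presses on something with over 40 N, if the wrist force passes 120 N, or if a joint passes its speed limit or range.

## Robot

A 6-joint arm with a two-finger parallel gripper is mounted at the origin on the work surface. World frame = base frame: x ahead of the robot, y to its left, z up, the work surface at z = 0. Lengths are in m, angles in degrees, forces in N, time in s.
With the tool pointing down it reaches from about 0.25 to 0.725 m from the base axis. Payload 9.7 kg.
Tool frame: the origin (TCP) lies at the very end of the fingers, on their centre line; the grasp point (between the pads) lies grasp_offset behind it (grasp_offset is the distance from the TCP to the grasp point, in m); z points along the fingers, y is the line along which they close (so a half turn about z gives the same grasp; the last joint's range is limited). The gripper opens to 85 mm and grips with 20 to 120 N. Pads are 22 mm wide; open, the fingers measure 114 mm over their backs; the gripper's body (76 mm by 85 mm) begins 54 mm behind the grasp point. The pads swing forward as they close: fully open they stand 13 mm farther back than shut.
Start: joints at [64.515, 4.979, 10.078, 95.1, 0, 90], TCP at [0.237, 0.496, 0.198] pointing down, gripper open.
Joint ranges: [-179.16, 179.16], [-48.56, 103.87], [-65.8, 70.77], [-126.05, 130.52], [-82.76, 87.17], [-180, 180]. Speed limits (degrees/s): [127.2, 127.2, 147.25, 180, 180, 180].

## Interface

Orientations are given as [roll, pitch, yaw] about the fixed x, y, z axes, in that order (R = Rz(yaw) Ry(pitch) Rx(roll)).
In Python, from workcell import get_obs, camera, calibration, job_done, recognise, cut_out, mark_of, grasp_offset gives the robot as it stands.
- The arm moves only by the tool servo_tool, never from a script. Its argument "moves" is a list of rows, each a list of 3 entries, a list of its own where there are three numbers: the turn, a rotation vector about the tool's x, y, z in degrees, then the shift along the tool's x, y, z in m, then the opening in per cent of the stroke, from 0 (shut) to 100 (fully open). In form: [[[ax, ay, az], [x, y, z], claw], ...]. A call has 1 to 12 rows; each row shifts and turns the commanded pose from where the row before left it, along the tool's axes as they then stand; what a row does not reach is not made up. A row lasts 1/10 s, in which the tool goes at most 50 mm and 8.59 degrees, less where a joint would pass 70% of its speed; a pose out of reach is approached as far as the arm can. A call is refused whole if a number of a shift passes 0.05 or a number of a turn 8.59, either way. A call with a gripper value outside its range is refused whole. The fingers move at their own pace and stop on an object; "force" is the grip in N (left out, the last holds). Time passes only in rows, so rows that do not move let the fingers close. It gives the time, the measured TCP pose, the force, the opening and the grip force at its end, in the units of the state.
- get_obs(): the state, without advancing time (a new reading comes with each control period).
- camera(name): name is "scene" or "top" or "wrist"; returns (picture, depth): 384x512x3 uint8, red, green, blue; 384x512 float32, m along the optical axis (not along the pixel's ray), 0 where there is no reading.
- calibration(name): a dict with "camera_matrix" (3x3 intrinsics, pixels), "R" (3x3) and "t" (3): a world point X has camera coordinates R X + t. Camera axes: x right, y down, z forward; pixel columns grow to the right and rows downward; lengths in m; the calibration is good to about 2 mm. A picture is of the moment at which its call begins: read the wrist's pose just before it. calibration takes no time and is no camera call; for the wrist camera it gives the pose at the moment of the call.
- job_done(): hands the job in; it is judged then, once.
Trained networks look in the newest picture that a camera, given by its name, has taken for a name from the list of things; names that differ only in an ending like _2 or _b are one class to them, and where a whole thing is asked for, a point or a joint stands for the part that bears it (a point fixed in the world has none). Each returns a list of dicts, best first, with "score" (0 to 1); they miss things now and then, are a little off and sometimes report something else, mostly with a low value. They report only what shows in the picture. A call takes as long as a camera call. They do not tell look-alikes from the thing itself.
- recognise(name, camera): "xyz" ([x, y, z] in m, in the coordinates of the camera as it stood for that picture, good to about 4 mm: the middle of the surface that is visible of it).
- cut_out(name, camera): "mask" (384x512 bool, what is visible of it).
- mark_of(name, camera): "xyz" ([x, y, z] in m, in the coordinates of the camera as it stood for that picture, good to about 4 mm: a listed point, or the origin of a listed thing).
The state is a dict: "time": time; "q": joint angles; "qd": joint speeds; "joint_efforts": joint torques, N m; "ee_pos": TCP position; "tcp_rot": TCP orientation; "wrist_force": force on the tool from outside, world axes, zero at the start; "torque": the same for the moment, N m; "opening": finger opening in m; "grasp_force": force on a finger pad.
Only numpy, scipy, OpenCV 4.12 (cv2) and the standard library are available. Lean on these libraries where they do the work, as an engineer would, in place of code of your own. Each camera call takes 0.05 s, during which the arm holds its last target. There are 200 camera calls.

## Working session

There is one attempt and no reset: what is moved stays moved. The work goes in short steps, Python scripts to look and compute and a tool call to move; the robot and the scene stay as the last step left them, time stands still between calls to the robot, and variables do not carry over. Pictures are saved under pics/ and viewed, at most 10 in all, crops included, and the job is handed in when it is done.

Besides the shell and the picture viewer there is one more tool, called after ">>>" as name(argument=value, ...) on one line, values as JSON. servo_tool: Moves the arm, as the interface text tells. Its arguments: {"type":"object","properties":{"moves":{"type":"array"},"force":{"type":"number"}},"required":["moves"]}

```bash
mkdir -p pics; ls
cat > h.py <<'E'
import numpy as np, cv2
from workcell import *
from scipy.spatial.transform import Rotation as Ro
def w(cam,p,c=None):
    c=c or calibration(cam); return np.array(c["R"]).T@(np.array(p)-np.array(c["t"]))
def px(cam,X,c=None):
    c=c or calibration(cam); p=np.array(c["camera_matrix"])@(np.array(c["R"])@np.array(X)+np.array(c["t"])); return (p[:2]/p[2]).round().astype(int)
def save(name,im): cv2.imwrite(f"pics/{name}.png",cv2.cvtColor(im,cv2.COLOR_RGB2BGR))
E
python3 - <<'E'
from h import *
np.set_printoptions(precision=4,suppress=True)
o=get_obs(); print(o["ee_pos"],o["tcp_rot"],o["opening"],grasp_offset)
for cam in ("scene","top"):
    im,d=camera(cam); save(cam+"0",im); c=calibration(cam)
    print(cam, w(cam,[0,0,0],c))
    for n in ["plate","sweep_strip","tilt_axis","top_tube","kick_hinge","kick_foot","scraper","chip1","chip2","chip3","chip4","oilcan","nut_cup","spanner","mallet","file","try_square"]:
        for r in mark_of(n,cam)[:4]:
            X=w(cam,r["xyz"],c); print(n,round(r["score"],2),X,px(cam,X,c))
E
```

```text
pics
[0.2365 0.4962 0.1978] [-179.9254    0.0008  154.5165] 0.08537486214056003 0.0187
scene [ 0.8868 -0.7186  0.8257]
plate 0.79 [ 0.5152 -0.0801  0.0012] [251 232]
sweep_strip 0.85 [ 0.6307 -0.0876  0.0081] [284 246]
tilt_axis 0.89 [ 0.5156 -0.0797  0.0219] [251 227]
top_tube 0.6 [ 0.4482 -0.0761  0.2421] [229 162]
kick_hinge 0.73 [ 0.5526 -0.0398  0.1658] [269 188]
kick_hinge 0.61 [0.3157 0.1752 0.0042] [238 167]
kick_hinge 0.6 [ 0.6279 -0.0883  0.0095] [283 246]
kick_foot 0.54 [0.5477 0.0822 0.1877] [287 158]
scraper 0.87 [ 0.4229  0.2024 -0.0019] [267 173]
scraper 0.87 [0.631  0.2394 0.0033] [324 184]
scraper 0.74 [0.4891 0.3308 0.0023] [298 159]
scraper 0.23 [0.5475 0.076  0.1862] [286 160]
chip1 0.51 [ 0.6346 -0.1238  0.0108] [280 255]
chip1 0.46 [ 0.6337 -0.0509  0.0105] [290 238]
chip1 0.41 [ 0.6378 -0.0893  0.0117] [286 247]
chip1 0.36 [ 0.629  -0.154   0.0134] [273 261]
chip2 0.51 [ 0.6346 -0.1238  0.0108] [280 255]
chip2 0.46 [ 0.6337 -0.0509  0.0105] [290 238]
chip2 0.41 [ 0.6378 -0.0893  0.0117] [286 247]
chip2 0.36 [ 0.629  -0.154   0.0134] [273 261]
chip3 0.51 [ 0.634
[... 1745 characters left out ...]
[ 0.6402 -0.0879  0.0143] [265 160]
chip3 0.46 [ 0.6337 -0.1563  0.0151] [285 162]
chip3 0.35 [ 0.6371 -0.122   0.011 ] [275 161]
chip4 0.56 [ 0.6287 -0.0526  0.0109] [254 163]
chip4 0.54 [ 0.6402 -0.0879  0.0143] [265 160]
chip4 0.46 [ 0.6337 -0.1563  0.0151] [285 162]
chip4 0.35 [ 0.6371 -0.122   0.011 ] [275 161]
oilcan 0.84 [0.6558 0.3952 0.0006] [123 156]
nut_cup 0.97 [ 0.4366 -0.3949  0.0011] [358 221]
nut_cup 0.47 [ 0.6345 -0.1572  0.0155] [286 161]
spanner 0.88 [0.3179 0.1808 0.0001] [184 257]
mallet 0.71 [ 0.5843 -0.4759 -0.0004] [381 177]
file 0.6 [ 0.7905  0.0985 -0.0018] [210 117]
try_square 0.63 [ 0.246  -0.3859 -0.0022] [356 279]
try_square 0.19 [0.5486 0.0811 0.1867] [205 181]
```

View pics/scene0.png

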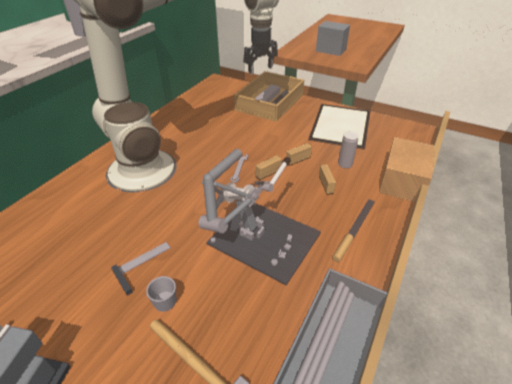

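View pics/top0.png

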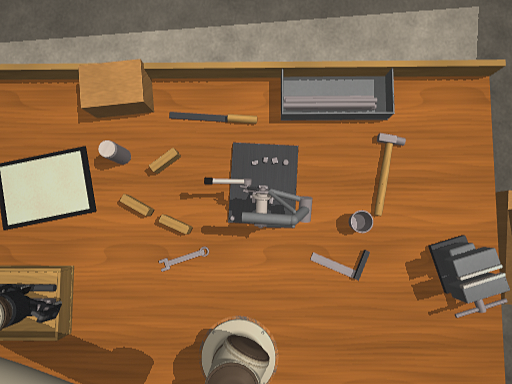

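Run:
```python
from h import *
np.set_printoptions(precision=4,suppress=True)
im,d=camera("top"); c=calibration("top"); K=np.array(c["camera_matrix"])
vv,uu=np.mgrid[:384,:512]
P=np.stack([(uu-K[0,2])/K[0,0]*d,(vv-K[1,2])/K[1,1]*d,d],-1)
W=(P-np.array(c["t"]))@np.array(c["R"])
save("crop1",cv2.resize(im[130:270,90:320],None,fx=3.4,fy=3.4,interpolation=cv2.INTER_CUBIC))
for r in cut_out("scraper","top"):
    m=r["mask"]; X=W[m]; X=X[X[:,2]>0.04]
    if len(X)>10:
        print("scr",round(r["score"],2),len(X),X.mean(0),np.percentile(X[:,2],[50,95]),cv2.minAreaRect(X[:,:2].astype(np.float32)*1000))
for r in cut_out("plate","top"):
    m=r["mask"]; X=W[m&(W[...,2]<0.02)]; 
    print("plate",r["score"],len(X),cv2.minAreaRect(X[:,:2].astype(np.float32)*1000),np.median(X[:,2]))
# kickstand and tube points
for n in ("kickstand","top_tube"):
    r=cut_out(n,"top")[:1]
    for q in r:
        X=W[q["mask"]]; print(n,q["score"],len(X),X.min(0),X.max(0))
for z in (0.1,): 
    b=(W[...,2]>0.1)&(abs(W[...,0]-.52)<.2)&(abs(W[...,1]+.0)<.25); ys=W[b]
    for y0 in np.arange(-.2,.14,.02):
        s=ys[abs(ys[:,1]-y0)<.004]
        if len(s): print(round(y0,2),s[:,0].min(),s[:,0].max(),s[:,2].max())
```

```text
scr 0.78 275 [0.4255 0.2018 0.0538] [0.0541 0.0574] ((425.0938415527344, 202.67086791992188), (98.9074478149414, 28.060928344726562), 66.21511840820312)
scr 0.67 278 [0.6311 0.2384 0.0615] [0.0536 0.058 ] ((558.4586181640625, 81.93802642822266), (413.1913757324219, 93.51444244384766), 64.80973052978516)
scr 0.64 277 [0.4861 0.3252 0.0616] [0.0538 0.0575] ((449.78314208984375, 148.0777587890625), (465.5668640136719, 51.11442565917969), 78.45033264160156)
plate 0.97 3831 ((559.2783813476562, -78.77493286132812), (286.34051513671875, 330.6874694824219), 2.0015201568603516) 0.011517651016775033
plate 0.15 436 ((787.0274047851562, 88.35296630859375), (296.53607177734375, 28.909151077270508), 85.90873718261719) 0.005392865073701781
kickstand 0.68 270 [ 0.4282 -0.0851 -0.004 ] [0.5846 0.1199 1.1911]
top_tube 0.9 2076 [ 0.413  -0.2204 -0.0067] [0.5809 0.1124 1.1911]
-0.2 0.43254119246679895 0.5062918313563675 0.19746409330176162
-0.18 0.43481907680953896 0.5081505940442289 0.24205521490953077
-0.16 0.41605251867828275 0.513890832875988 0.2609059351860954
-0.14 0.4184555958371718 0.519375906301483 0.2581719358227561
-0.12 0.4181544365365156 0.5251624881262014 0.26058262650730446
-0.1 0.41787338205718216 0.5273659073066261 0.2586520900638057
-0.08 0.414699124632435 0.5333816264479501 0.2583332056934285
-0.06 0.42070721584229437 0.5275876398852976 0.2591766395251824
-0.04 0.431918318567932 0.556981997294273 0.2591376428298435
-0.02 0.5325263370414328 0.5524681098082348 0.18083107284036193
-0.0 0.543276040835524 0.5552366398708775 0.18170504108337351
0.02 0.5431815806280728 0.5550323607317144 0.18638506137992292
0.04 0.5425511185934622 0.554773898510211 0.19090596431629644
0.06 0.5397737957124603 0.5575548470803678 0.19459866992736322
0.08 0.5389437447832397 0.5557171582403879 0.19676221087760618
```

View pics/crop1.png

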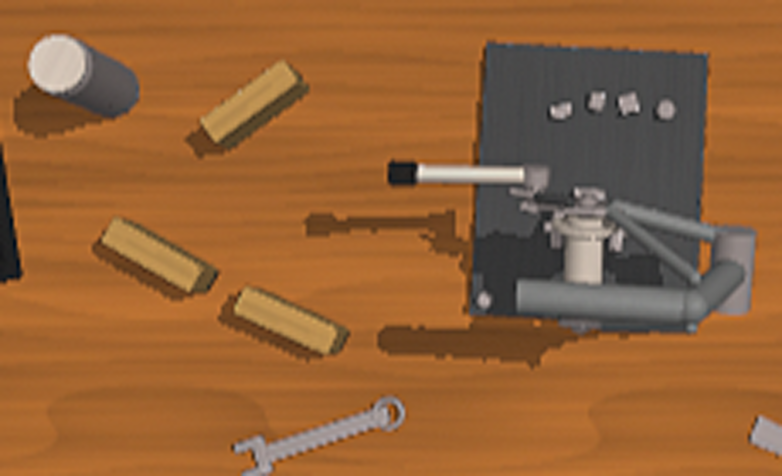

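The three look-alike blocks are at crop pixels (158,256), (290,322) and (252,102), which are top-view pixels (136,206), (175,225) and (164,160). The leftmost, at (136,206) with y≈0.33, is the one meant, and the crop confirms it. The four offcuts lie at crop (561..666, 105), the folded leg at (390–540, 173) and the tube at (520–690, 297).

Run:
```python
from h import *
np.set_printoptions(precision=4,suppress=True)
im,d=camera("top"); c=calibration("top"); K=np.array(c["camera_matrix"])
vv,uu=np.mgrid[:384,:512]
def Wz(z): # intersect with height z
    R=np.array(c["R"]);C=-R.T@np.array(c["t"]); r=np.stack([(uu-K[0,2])/K[0,0],(vv-K[1,2])/K[1,1],np.ones_like(uu)],-1)@R
    return C+r*((z-C[2])/r[...,2])[...,None]
P=np.stack([(uu-K[0,2])/K[0,0]*d,(vv-K[1,2])/K[1,1]*d,d],-1); W=(P-np.array(c["t"]))@np.array(c["R"])
m=(d>0)&(W[...,2]>.045)&(W[...,2]<.065)&(np.hypot(W[...,0]-.486,W[...,1]-.328)<.07)
X=W[m]; print(m.sum(),X.mean(0),cv2.minAreaRect(X[:,:2].astype(np.float32)*1000))
u,s,v=np.linalg.svd(X[:,:2]-X[:,:2].mean(0),full_matrices=0); print("axis",np.degrees(np.arctan2(v[0,1],v[0,0])))
pm=max(cut_out("plate","top"),key=lambda r:r["score"])["mask"]
W2=Wz(.012)
# far (top) edge and right edge
cols=range(238,294); top=np.array([W2[np.where(pm[:,q])[0].min(),q,:2] for q in cols])
print("far edge fit x=a*y+b",np.polyfit(top[:,1],top[:,0],1), np.median(top[:,0]))
rows=range(148,175); l=np.array([W2[r,np.where(pm[r])[0].min(),:2] for r in rows]); rr=np.array([W2[r,np.where(pm[r])[0].max(),:2] for r in rows])
print("left",np.polyfit(l[:,0],l[:,1],1),l.mean(0),"right",np.polyfit(rr[:,0],rr[:,1],1),rr.mean(0))
```

```text
279 [0.4872 0.33   0.054 ] ((487.41790771484375, 331.5316467285156), (99.26624298095703, 28.25461196899414), 60.79374313354492)
axis -119.0369217343705
far edge fit x=a*y+b [0.0672 0.6975] 0.6937224942240352
left [-0.067   0.0646] [0.6364 0.0219] right [-0.0563 -0.1587] [ 0.6359 -0.1945]
```

>>> servo_tool(moves=[[[0, 0, -8], [0, 0, 0], 100], [[0, 0, -8], [0, 0, 0], 100]])

```text
time: 2.35
ee_pos: [0.2366, 0.4965, 0.1985]
tcp_rot: [-180.0, -0.0, 170.8]
wrist_force: [-0.7, -0.3, 0.5]
opening: 0.0852
grasp_force: 0.0
```

```bash
python3 -c "
from h import *
o=get_obs();print(o['time'],o['q'],o['ee_pos'],o['tcp_rot'])"
```

```text
2.35 [6.45161826e+01 4.97719160e+00 1.00775156e+01 9.51009530e+01
 1.99339758e-04 7.36872932e+01] [0.23663086 0.49647029 0.19849428] [-1.79999452e+02 -3.67985557e-04  1.70828889e+02]
```

>>> servo_tool(moves=[[[0, 0, 0], [-0.034, -0.0155, 0], 100], [[0, 0, 0], [-0.034, -0.0155, 0], 100], [[0, 0, 0], [-0.034, -0.0155, 0], 100], [[0, 0, 0], [-0.034, -0.0155, 0], 100], [[0, 0, 0], [-0.034, -0.0155, 0], 100], [[0, 0, 0], [-0.034, -0.0155, 0], 100], [[0, 0, 0], [-0.034, -0.0155, 0], 100], [[0, 0, 0], [-0.034, -0.0155, 0], 100], [[0, 0, -8], [0, 0, 0], 100], [[0, 0, -8], [0, 0, 0], 100], [[0, 0, -8], [0, 0, 0], 100], [[0, 0, -8], [0, 0, 0], 100]])

```text
time: 3.55
ee_pos: [0.4847, 0.3292, 0.1984]
tcp_rot: [180.0, -0.0, -157.2]
wrist_force: [0.6, 0.0, 0.3]
opening: 0.0852
grasp_force: 0.0
```

>>> servo_tool(moves=[[[0, 0, -8], [0, 0, 0], 100], [[0, 0, -8], [0, 0, 0], 100], [[0, 0, -8], [0, 0, 0], 100], [[0, 0, -8], [0, 0, 0], 100], [[0, 0, -6.2], [0, 0, 0], 100], [[0, 0, 0], [0, 0, 0], 100]])

```text
time: 4.15
ee_pos: [0.4845, 0.3293, 0.1985]
tcp_rot: [-180.0, -0.0, -119.2]
wrist_force: [-0.3, 0.7, -0.3]
opening: 0.0855
grasp_force: 0.0
```

```bash
cat >> h.py <<'E'
def delta(target,yaw=None,o=None):
    o=o or get_obs(); R=Ro.from_euler("xyz",o["tcp_rot"],degrees=True).as_matrix()
    print("pose",np.round(o["ee_pos"],4),np.round(o["tcp_rot"],2),"t",o["time"],"q",np.round(o["q"],1))
    print("tool shift",np.round(R.T@(np.array(target)-o["ee_pos"]),4))
    if yaw is not None: print("turn z",round(-((yaw-o["tcp_rot"][2]+180)%360-180),2))
def cloud(cam):
    c=calibration(cam); im,d=camera(cam); K=np.array(c["camera_matrix"]); vv,uu=np.mgrid[:384,:512]
    P=np.stack([(uu-K[0,2])/K[0,0]*d,(vv-K[1,2])/K[1,1]*d,d],-1); W=(P-np.array(c["t"]))@np.array(c["R"]); W[d<=0]=np.nan
    return im,W,c
E
python3 - <<'E'
from h import *
im,W,c=cloud("wrist"); save("wr1",im)
m=(W[...,2]>.048)&(W[...,2]<.062)&(np.hypot(W[...,0]-.486,W[...,1]-.328)<.075)
X=W[m]; print(m.sum(),X.mean(0),np.median(X[:,2]),cv2.minAreaRect(X[:,:2].astype(np.float32)*1000))
for r in mark_of("scraper","wrist"): print(r["score"],w("wrist",r["xyz"],c))
delta([.487,.331,.021],-119)
E
```

```text
2335 [0.48818818 0.3304488  0.05472164] 0.05479652888903655 ((489.49127197265625, 332.7507629394531), (99.17056274414062, 27.934917449951172), 61.14484786987305)
0.73 [ 0.49206804  0.33216378 -0.00127686]
0.67 [ 0.43066135  0.20326923 -0.00287423]
0.55 [ 0.63604363  0.24172544 -0.00388384]
pose [0.4845 0.3294 0.1985] [-180.     -0.   -119.47] t 4.25 q [ 34.2  10.   15.7  95.6  -0.  -26.3]
tool shift [-0.0027 -0.0014  0.1775]
turn z -0.47
```

>>> servo_tool(moves=[[[0, 0, -0.5], [-0.005, -0.003, 0.03], 100], [[0, 0, 0], [0, 0, 0.045], 100], [[0, 0, 0], [0, 0, 0.045], 100], [[0, 0, 0], [0, 0, 0.035], 100], [[0, 0, 0], [0, 0, 0.0215], 100], [[0, 0, 0], [0, 0, 0], 100], [[0, 0, 0], [0, 0, 0], 0], [[0, 0, 0], [0, 0, 0], 0], [[0, 0, 0], [0, 0, 0], 0], [[0, 0, 0], [0, 0, 0], 0], [[0, 0, 0], [0, 0, 0], 0], [[0, 0, 0], [0, 0, 0], 0]], force=50)

```text
time: 5.45
ee_pos: [0.4895, 0.3328, 0.0236]
tcp_rot: [180.0, 0.1, -118.8]
wrist_force: [-3.2, -1.2, 9.3]
opening: 0.0002
grasp_force: 4.2
```

Run:
```python
from h import *
o=get_obs();print(o["opening"],o["grasp_force"],o["wrist_force"])
im,W,c=cloud("wrist"); im2,W2,c2=cloud("top")
a=im2[150:270,80:240]; save("chk1",np.hstack([im[::1, ::1][:, :400],cv2.resize(a,(400,384))[:, :]]))
```

```text
0.00015263956248829174 4.150393997551873 [-3.16792251 -1.22123554  9.34159164]
```

View pics/chk1.png

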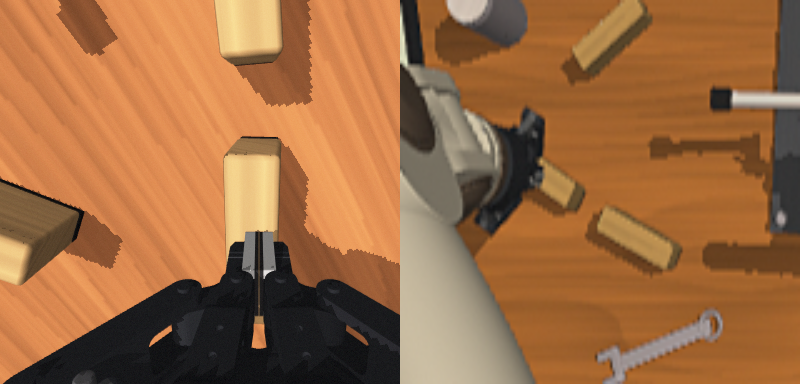

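Run:
```python
from h import *
np.set_printoptions(precision=4,suppress=True)
im,W,c=cloud("wrist"); print(calibration("wrist")["t"], w("wrist",[0,0,0],c))
for (u,v) in [(250,160),(250,200),(250,225),(235,240),(258,240),(250,255),(270,255),(270,275),(250,300),(200,290),(258,330),(258,340),(240,330)]: print(u,v,W[v,u],im[v,u])
print(get_obs()["ee_pos"],get_obs()["q"])
```

```text
[ 0.2689 -0.4864  0.049 ] [0.4506 0.2621 0.1989]
250 160 [0.4707 0.2899 0.0553] [238 197 133]
250 200 [0.4806 0.3076 0.0555] [238 198 132]
250 225 [0.4874 0.3198 0.0546] [236 196 128]
235 240 [0.4982 0.3232 0.0554] [241 203 136]
258 240 [0.4843 0.3228 0.0687] [22 20 24]
250 255 [0.4871 0.3208 0.0828] [128 127 126]
270 255 [0.4798 0.3253 0.0821] [130 128 127]
270 275 [0.4795 0.3234 0.0995] [25 23 27]
250 300 [0.4863 0.321  0.1122] [19 19 22]
200 290 [0.5016 0.3121 0.1074] [25 28 29]
258 330 [ 0.5413  0.4259 -0.0007] [209 130  74]
258 340 [ 0.5461  0.4347 -0.0007] [221 138  80]
240 330 [0.4857 0.3154 0.1311] [23 23 25]
[0.4896 0.3327 0.0236] [ 34.176   10.7808  -2.8292  76.3161   0.0371 -27.0465]
```

>>> servo_tool(moves=[[[0, 0, 0], [0, 0, 0], 100], [[0, 0, 0], [0, 0, 0], 100], [[0, 0, 0], [0, 0, 0], 100], [[0, 0, 0], [0, 0, 0], 100], [[0, 0, 0], [0, 0, 0], 100], [[0, 0, 0], [0, 0, 0], 100], [[0, 0, 0], [0, 0, 0], 100]])

```text
time: 6.3
ee_pos: [0.4896, 0.3322, 0.0219]
tcp_rot: [180.0, -0.0, -118.8]
wrist_force: [0.4, -0.3, 0.0]
opening: 0.0855
grasp_force: 0.0
```

Run:
```python
from h import *
np.set_printoptions(precision=4,suppress=True)
o=get_obs();print(o["opening"],o["grasp_force"],o["wrist_force"],o["torque"])
im,W,c=cloud("wrist"); save("chk2",im[100:,80:440])
m=(W[...,2]>.048)&(W[...,2]<.062)&(np.hypot(W[...,0]-.486,W[...,1]-.328)<.075)
X=W[m]; print(m.sum(),X.mean(0),cv2.minAreaRect(X[:,:2].astype(np.float32)*1000))
```

```text
0.08551111672516719 0.0 [ 0.4376 -0.312   0.008 ] [-0.0267  0.0312  0.0354]
9145 [0.4864 0.328  0.0547] ((489.314208984375, 333.14276123046875), (99.94329071044922, 28.029714584350586), 60.75663757324219)
```

View pics/chk2.png

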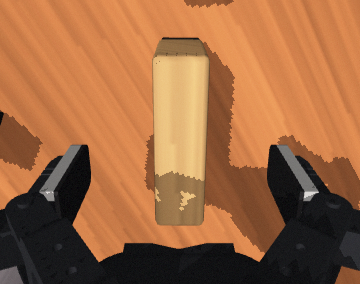

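Run:
```python
from h import *
np.set_printoptions(precision=4,suppress=True)
im,W,c=cloud("wrist")
for (u,v) in [(80,150),(75,160),(70,170),(60,190),(85,150),(270,150),(280,160),(300,185),(275,150),(310,195)]: print(u,v,W[v+100,u+80],im[v+100,u+80])
o=get_obs(); R=Ro.from_euler("xyz",o["tcp_rot"],degrees=True).as_matrix()
T=(W-o["ee_pos"])@R   # tool coords
m=(np.abs(T[...,1])>.035)&(np.abs(T[...,1])<.06)&(T[...,2]<.02)&(T[...,2]>-.1)&(np.abs(T[...,0])<.03)
for s in (1,-1):
    q=T[m&(s*T[...,1]>0)]; print(len(q),q.min(0),q.max(0),np.percentile(q[:,2],[90,99]))
```

```text
80 150 [0.5222 0.3015 0.0765] [20 19 22]
75 160 [0.5216 0.3015 0.0852] [24 22 23]
70 170 [0.5219 0.3021 0.0915] [12 10 11]
60 190 [0.5218 0.3026 0.1035] [12 12 13]
85 150 [0.5228 0.304  0.0722] [11 11 13]
270 150 [0.4486 0.3458 0.0706] [20 21 21]
280 160 [0.447  0.3442 0.0827] [23 21 23]
300 185 [0.4453 0.3437 0.1016] [20 19 19]
275 150 [0.4467 0.3436 0.0755] [18 18 18]
310 195 [0.444  0.3456 0.1059] [213 210 207]
5579 [-0.0119  0.0361 -0.1   ] [0.0147 0.06   0.0197] [-0.0581 -0.0484]
5560 [-0.0121 -0.06   -0.1   ] [ 0.015  -0.0364 -0.0457] [-0.0581 -0.0485]
```

The depth shows the open fingertips about 46 mm behind the reported TCP, so they closed just above the block's top without disturbing it. I'll go lower by that amount.

>>> servo_tool(moves=[[[0, 0, 0], [0, 0, 0.012], 100], [[0, 0, 0], [0, 0, 0.012], 100], [[0, 0, 0], [0, 0, 0.012], 100], [[0, 0, 0], [0, 0, 0], 100], [[0, 0, 0], [0, 0, 0], 100]])

```text
time: 6.9
ee_pos: [0.4892, 0.332, -0.0147]
tcp_rot: [180.0, -0.1, -118.8]
wrist_force: [0.0, 0.7, 0.7]
opening: 0.0856
grasp_force: 0.0
```

Run:
```python
from h import *
np.set_printoptions(precision=4,suppress=True)
im,W,c=cloud("wrist")
o=get_obs(); R=Ro.from_euler("xyz",o["tcp_rot"],degrees=True).as_matrix()
T=(W-o["ee_pos"])@R
m=(np.abs(T[...,1])>.035)&(np.abs(T[...,1])<.06)&(T[...,2]<.0)&(W[...,2]>.01)&(np.abs(T[...,0])<.03)
for s in (1,-1):
    q=W[m&(s*T[...,1]>0)]; print(len(q),np.percentile(q[:,2],[0.2,1,10]))
print(o["ee_pos"],o["wrist_force"])
```

```text
7132 [0.0319 0.0343 0.0458]
7325 [0.0321 0.0342 0.046 ]
[ 0.4896  0.3323 -0.014 ] [ 0.0347 -0.7875  0.5456]
```

Tips are at z≈0.032, straddling the block. Closing now.

>>> servo_tool(moves=[[[0, 0, 0], [0, 0, 0], 0], [[0, 0, 0], [0, 0, 0], 0], [[0, 0, 0], [0, 0, 0], 0], [[0, 0, 0], [0, 0, 0], 0], [[0, 0, 0], [0, 0, 0], 0], [[0, 0, 0], [0, 0, 0], 0], [[0, 0, 0], [0, 0, 0], 0]], force=60)

```text
time: 7.65
ee_pos: [0.4898, 0.3324, -0.0137]
tcp_rot: [-180.0, 0.0, -118.8]
wrist_force: [-0.2, -0.3, 3.0]
opening: 0.0272
grasp_force: 59.9
```

>>> servo_tool(moves=[[[0, 0, 0], [0, 0, -0.045], 0], [[0, 0, 0], [0, 0, -0.045], 0], [[0, 0, 0], [0, 0, -0.045], 0], [[0, 0, 8.5], [0, 0, 0], 0], [[0, 0, 8.5], [0, 0, 0], 0], [[0, 0, 8.5], [0, 0, 0], 0], [[0, 0, 8.5], [0, 0, 0], 0], [[0, 0, 8.5], [0, 0, 0], 0], [[0, 0, 8.5], [0, 0, 0], 0], [[0, 0, 8.5], [0, 0, 0], 0], [[0, 0, 8.5], [0, 0, 0], 0], [[0, 0, 8.5], [0, 0, 0], 0]])

```text
time: 8.85
ee_pos: [0.4893, 0.332, 0.1203]
tcp_rot: [-179.9, -0.0, 164.4]
wrist_force: [-0.1, 0.7, -1.7]
opening: 0.0276
grasp_force: 59.5
```

>>> servo_tool(moves=[[[0, 0, 8.5], [0, 0, 0], 0], [[0, 0, 8.5], [0, 0, 0], 0], [[0, 0, 8.5], [0, 0, 0], 0], [[0, 0, 8.5], [0, 0, 0], 0], [[0, 0, 8.5], [0, 0, 0], 0], [[0, 0, 8.5], [0, 0, 0], 0], [[0, 0, 8.5], [0, 0, 0], 0], [[0, 0, 8.5], [0, 0, 0], 0], [[0, 0, 8.5], [0, 0, 0], 0], [[0, 0, 8.5], [0, 0, 0], 0], [[0, 0, 8.5], [0, 0, 0], 0], [[0, 0, 8.5], [0, 0, 0], 0]])

```text
time: 10.05
ee_pos: [0.4893, 0.3321, 0.1203]
tcp_rot: [-180.0, 0.1, 62.4]
wrist_force: [0.8, -0.1, -1.5]
opening: 0.0276
grasp_force: 59.5
```

Run:
```python
from h import *
o=get_obs()
delta([.64,.2,o["ee_pos"][2]],2); delta([.64,.01,o["ee_pos"][2]],2); print(o["opening"],o["grasp_force"],o["wrist_force"])
```

```text
pose [0.4893 0.3321 0.1203] [-1.7996e+02  6.0000e-02  6.2370e+01] t 10.05 q [ 34.2   9.9   6.8  87.    0.  151.8]
tool shift [-4.710e-02  1.948e-01 -1.000e-04]
turn z 60.37
pose [0.4893 0.3321 0.1203] [-1.7996e+02  6.0000e-02  6.2370e+01] t 10.05 q [ 34.2   9.9   6.8  87.    0.  151.8]
tool shift [-0.2154  0.2829  0.    ]
turn z 60.37
0.02762145053534151 59.48025584220886 [ 0.78350469 -0.06044163 -1.46445989]
```

>>> servo_tool(moves=[[[0, 0, 0], [-0.0095, 0.039, 0], 0], [[0, 0, 0], [-0.0095, 0.039, 0], 0], [[0, 0, 0], [-0.0095, 0.039, 0], 0], [[0, 0, 0], [-0.0095, 0.039, 0], 0], [[0, 0, 0], [-0.0095, 0.039, 0], 0], [[0, 0, 0], [-0.0335, 0.0175, 0], 0], [[0, 0, 0], [-0.0335, 0.0175, 0], 0], [[0, 0, 0], [-0.0335, 0.0175, 0], 0], [[0, 0, 0], [-0.0335, 0.0175, 0], 0], [[0, 0, 0], [-0.0335, 0.0175, 0], 0], [[0, 0, 8.4], [0, 0, 0], 0], [[0, 0, 8.4], [0, 0, 0], 0]])

```text
time: 11.25
ee_pos: [0.6417, 0.0101, 0.1203]
tcp_rot: [-179.9, 0.0, 45.5]
wrist_force: [-1.1, -0.2, -1.9]
opening: 0.0272
grasp_force: 59.8
```

>>> servo_tool(moves=[[[0, 0, 8.4], [0, 0, 0], 0], [[0, 0, 8.4], [0, 0, 0], 0], [[0, 0, 8.4], [0, 0, 0], 0], [[0, 0, 8.4], [0, 0, 0], 0], [[0, 0, 8.4], [0, 0, 0], 0], [[0, 0, 0], [0, 0, 0], 0]])

```text
time: 11.85
ee_pos: [0.6418, 0.0117, 0.1203]
tcp_rot: [-180.0, 0.1, 3.8]
wrist_force: [0.5, 0.3, -2.0]
opening: 0.0271
grasp_force: 59.8
```

Run:
```python
from h import *
np.set_printoptions(precision=4,suppress=True)
im,W,c=cloud("wrist"); im2,W2,c2=cloud("scene")
save("pre",np.hstack([cv2.resize(im,(400,300)),cv2.resize(im2[80:330,130:463],(400,300))]))
e_y=np.array([.998,-.0635,0]);e_x=np.array([-.0635,-.998,0]);O=np.array([.5165,-.079,0])
for n in ("chip1",):
  for cam,cc in (("wrist",c),("scene",c2)):
    for r in mark_of(n,cam)[:6]:
        X=w(cam,r["xyz"],cc); print(cam,round(r["score"],2),X,"own",(X-O)@e_x,(X-O)@e_y)
delta(O+e_x*-.085+e_y*.117,-3.6)
```

```text
wrist 0.94 [ 0.6437 -0.1196  0.0126] own 0.032447968865462556 0.12956841875069613
wrist 0.74 [ 0.6342 -0.0909  0.0134] own 0.004376601298601058 0.11822436725234087
wrist 0.64 [ 0.6316 -0.1533  0.0122] own 0.06682772165569621 0.11956825782154579
wrist 0.61 [ 0.6347 -0.056   0.0098] own -0.03049580740639928 0.11653748510337163
scene 0.5 [ 0.6338 -0.0548  0.0092] own -0.031638976979317654 0.11549373248781017
scene 0.48 [ 0.6384 -0.1236  0.0125] own 0.03678918071024913 0.1245127232602326
scene 0.46 [ 0.6274 -0.1548  0.014 ] own 0.06861546277979264 0.1154421966294431
scene 0.35 [ 0.6385 -0.0864  0.0105] own -0.0004086465774101868 0.12218846050630547
pose [0.642  0.0117 0.1207] [-180.      0.03    4.11] t 12.05 q [  1.   17.   15.3  88.4   0.  176.9]
tool shift [-0.0042  0.013   0.1207]
turn z 7.71
```

View pics/pre.png

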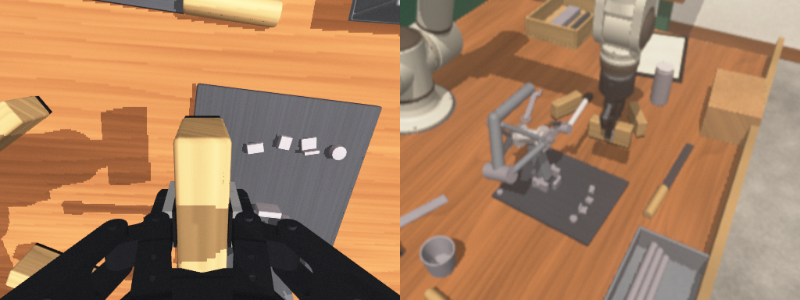

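>>> servo_tool(moves=[[[0, 0, 0], [-0.001, 0.008, 0.04], 0], [[0, 0, 0], [0, 0, 0.045], 0], [[0, 0, 0], [0, 0, 0.02], 0], [[0, 0, 0], [0, 0, 0.01], 0], [[0, 0, 0], [0, 0, 0.005], 0], [[0, 0, 0], [0, 0, 0], 0], [[0, 0, 0], [0, 0, 0], 0]])

```text
time: 12.75
ee_pos: [0.6426, 0.0037, 0.0026]
tcp_rot: [180.0, -0.1, 3.9]
wrist_force: [-0.4, 0.1, -1.3]
opening: 0.027
grasp_force: 59.9
```

Run:
```python
from h import *
np.set_printoptions(precision=4,suppress=True)
e_y=np.array([.998,-.0635,0]);e_x=np.array([-.0635,-.998,0]);O=np.array([.5165,-.079,0])
o=get_obs(); X=o["ee_pos"]-O; print("own",X@e_x,X@e_y,o["wrist_force"])
t=O+e_x*.165+e_y*.12; t[2]=o["ee_pos"][2]; delta(t,-3.6)
```

```text
own -0.09050362436478902 0.1206135536591561 [-0.4306  0.1099 -1.2641]
pose [0.6426 0.0037 0.0026] [179.99  -0.13   3.94] t 12.75 q [  0.3  18.1   3.6  75.4  -0.  176.4]
tool shift [-0.0343  0.2532 -0.    ]
turn z 7.54
```

>>> servo_tool(moves=[[[0, 0, 0], [0, 0, 0.003], 0], [[0, 0, 0.6], [-0.001, 0.016, 0], 0], [[0, 0, 0.6], [-0.001, 0.016, 0], 0], [[0, 0, 0.6], [-0.001, 0.016, 0], 0], [[0, 0, 0.6], [-0.001, 0.016, 0], 0], [[0, 0, 0.6], [-0.001, 0.016, 0], 0], [[0, 0, 0.6], [-0.001, 0.016, 0], 0], [[0, 0, 0.6], [-0.001, 0.016, 0], 0]])

```text
time: 13.55
ee_pos: [0.6389, -0.1099, -0.0016]
tcp_rot: [-180.0, -0.0, -0.3]
wrist_force: [-0.0, 1.8, 2.5]
opening: 0.0273
grasp_force: 60.3
```

Run:
```python
from h import *
np.set_printoptions(precision=4,suppress=True)
e_y=np.array([.998,-.0635,0]);e_x=np.array([-.0635,-.998,0]);O=np.array([.5165,-.079,0])
o=get_obs(); X=o["ee_pos"]-O; print("own",X@e_x,X@e_y,o["wrist_force"])
im,W,c=cloud("wrist")
for r in mark_of("chip1","wrist"): Y=w("wrist",r["xyz"],c); print(r["score"],Y,(Y-O)@e_x,(Y-O)@e_y)
t=O+e_x*.14+e_y*.12; t[2]=o["ee_pos"][2]; delta(t,-3.6)
```

```text
own 0.023095576719469813 0.1240866006839113 [-0.0128  1.8014  2.5387]
0.73 [ 0.6273 -0.169   0.0125] 0.08281961782055446 0.11626981703718987
0.61 [ 0.6462 -0.1287  0.0141] 0.04131275213582687 0.1326305604992686
0.61 [ 0.6412 -0.1567  0.0149] 0.06964602128068177 0.12937297838437153
pose [ 0.6388 -0.1113 -0.0016] [179.92  -0.04  -0.45] t 13.65 q [ -9.8  19.    4.3  75.3  -0.1 170.6]
tool shift [-0.0105  0.1151  0.0002]
turn z 3.15
```

>>> servo_tool(moves=[[[0, 0, 0.5], [-0.001, 0.016, -0.0005], 0], [[0, 0, 0.5], [-0.001, 0.016, 0], 0], [[0, 0, 0.5], [-0.001, 0.016, 0], 0], [[0, 0, 0.5], [-0.001, 0.016, 0], 0], [[0, 0, 0.5], [-0.001, 0.016, 0], 0], [[0, 0, 0.5], [-0.001, 0.016, 0], 0], [[0, 0, 0], [-0.001, 0.014, 0], 0], [[0, 0, 0], [0, 0.007, 0], 0], [[0, 0, 0], [0, 0, 0], 0]])

```text
time: 14.55
ee_pos: [0.6278, -0.2264, -0.0017]
tcp_rot: [180.0, 0.0, -3.4]
wrist_force: [0.9, 0.4, -0.8]
opening: 0.0276
grasp_force: 60.1
```

Run:
```python
from h import *
np.set_printoptions(precision=4,suppress=True)
e_y=np.array([.998,-.0635,0]);e_x=np.array([-.0635,-.998,0]);O=np.array([.5165,-.079,0])
o=get_obs(); X=o["ee_pos"]-O; print("own",X@e_x,X@e_y,o["wrist_force"],o["ee_pos"],o["q"])
for cam in ("wrist","top","scene"):
    im,W,c=cloud(cam)
    if cam=="scene": c0=im
    elif cam=="wrist": wi=im
    for r in mark_of("chip1",cam): Y=w(cam,r["xyz"],c); print(cam,round(r["score"],2),Y,"own",(Y-O)@e_x,(Y-O)@e_y)
save("swept",np.hstack([cv2.resize(wi,(400,300)),cv2.resize(c0[150:350,150:417],(400,300))]))
```

```text
own 0.14004189345453025 0.12039648223748341 [ 0.8921  0.3817 -0.8019] [ 0.6278 -0.2264 -0.0017] [-19.8253  21.6756   7.7355  76.0654  -0.0138 163.5283]
wrist 0.71 [ 0.6325 -0.2417  0.0069] own 0.15502718072108845 0.12605460429971685
wrist 0.61 [ 0.6158 -0.2472  0.0008] own 0.1615113931435561 0.10976922945262678
wrist 0.56 [ 0.6401 -0.2169  0.0015] own 0.12980238608363454 0.13206559389208777
wrist 0.55 [ 0.6297 -0.0844  0.0143] own -0.0018229858649668165 0.11333632939041455
scene 0.6 [ 0.6343 -0.2409  0.001 ] own 0.15407337397780457 0.12782522676181562
scene 0.53 [ 0.6146 -0.247  -0.0018] own 0.1614139775416056 0.10853064517050737
```

View pics/swept.png

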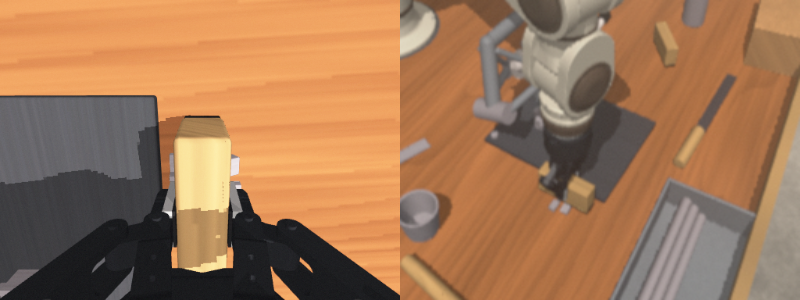

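>>> servo_tool(moves=[[[0, 0, 0], [0, 0, -0.03], 0], [[0, 0, 0], [0, 0, -0.045], 0], [[0, 0, 0], [0, 0.03, -0.035], 0], [[0, 0, 0], [0, 0.04, 0], 0], [[0, 0, 0], [0, 0, 0], 0]])

```text
time: 15.35
ee_pos: [0.624, -0.2988, 0.1094]
tcp_rot: [179.9, -0.1, -3.4]
wrist_force: [-1.1, -0.5, -2.1]
opening: 0.0275
grasp_force: 60.1
```

Run:
```python
from h import *
np.set_printoptions(precision=4,suppress=True)
e_y=np.array([.998,-.0635,0]);e_x=np.array([-.0635,-.998,0]);O=np.array([.5165,-.079,0])
S=[]
for cam in ("wrist","top","scene"):
    im,W,c=cloud(cam); S.append(im)
    for n in ("chip1","chip3"):
      for r in mark_of(n,cam): Y=w(cam,r["xyz"],c); print(cam,n,round(r["score"],2),Y,"own",(Y-O)@e_x,(Y-O)@e_y,px(cam,Y,c))
    # bumps on plate strip
    V=W-O; a=V@e_x;b=V@e_y
    m=(abs(a)<.115)&(b>.05)&(b<.178)&(W[...,2]>.0175)&(W[...,2]<.03); print(cam,"bumps",m.sum(),(np.median(a[m]),np.median(b[m])) if m.sum() else "")
save("swept2",np.hstack([cv2.resize(S[0],(400,300)),cv2.resize(S[1][130:230,220:353],(400,300),interpolation=cv2.INTER_CUBIC)]))
delta(O+e_x*.215+e_y*.11+np.array([0,0,-.0125]))
```

```text
wrist chip1 0.83 [ 0.6345 -0.2434  0.0033] own 0.1565955358004966 0.128204967284999 [198 167]
wrist chip1 0.8 [ 0.6391 -0.2141  0.0027] own 0.1270869801063101 0.13089026583192323 [167 164]
wrist chip1 0.78 [ 0.6167 -0.2214  0.0067] own 0.1357517154076897 0.10907056724624184 [177 187]
wrist chip1 0.58 [ 0.6149 -0.2467 -0.0009] own 0.1610728597066218 0.10886510080051318 [205 185]
wrist chip3 0.83 [ 0.6345 -0.2434  0.0033] own 0.1565955358004966 0.128204967284999 [198 167]
wrist chip3 0.8 [ 0.6391 -0.2141  0.0027] own 0.1270869801063101 0.13089026583192323 [167 164]
wrist chip3 0.78 [ 0.6167 -0.2214  0.0067] own 0.1357517154076897 0.10907056724624184 [177 187]
wrist chip3 0.58 [ 0.6149 -0.2467 -0.0009] own 0.1610728597066218 0.10886510080051318 [205 185]
wrist bumps 0 
top chip1 0.53 [ 0.6168 -0.2249  0.0126] own 0.1392462508073593 0.10941228566914252 [306 167]
top chip1 0.41 [ 0.6358 -0.2133 -0.0005] own 0.12646781770895255 0.12763952619993216 [302 162]
top chip1 0.36 [ 0.6104 -0.2459  0.003 ] own 0.16063216768910762 0.10429160186354736 [312 169]
top chip1 0.35 [ 0.637  -0.2468  0.0004
[... 353 characters left out ...]
5 [ 0.637  -0.2468  0.0004] own 0.15985363401831498 0.13088731215568353 [312 161]
top bumps 18 (np.float64(-0.02822483665238005), np.float64(0.10293759614126197))
scene chip1 0.53 [ 0.6361 -0.2422 -0.0002] own 0.1552652286705483 0.1297715408695725 [261 289]
scene chip1 0.53 [ 0.6354 -0.2197 -0.0022] own 0.13283431202115847 0.1276374609670254 [264 283]
scene chip3 0.53 [ 0.6361 -0.2422 -0.0002] own 0.1552652286705483 0.1297715408695725 [261 289]
scene chip3 0.53 [ 0.6354 -0.2197 -0.0022] own 0.13283431202115847 0.1276374609670254 [264 283]
scene bumps 0 
pose [ 0.6241 -0.2943  0.1084] [-179.99    0.01   -3.23] t 15.8 q [-25.2  24.   22.9  89.    0.  158. ]
tool shift [-0.0111  0.0069  0.1209]
```

View pics/swept2.png

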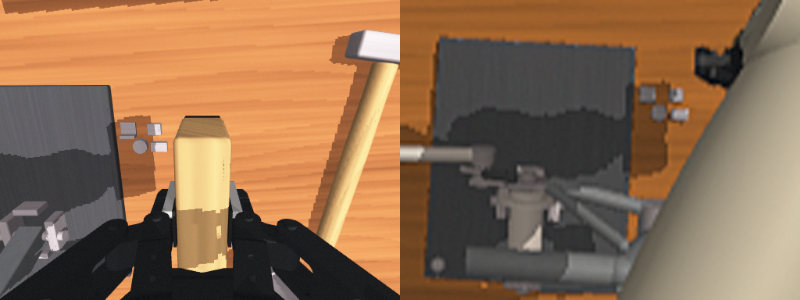

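>>> servo_tool(moves=[[[0, 0, 0], [0, 0.01, 0.04], 0], [[0, 0, 0], [0, 0, 0.045], 0], [[0, 0, 0], [0, 0, 0.022], 0], [[0, 0, 0], [0, 0, 0.01], 0], [[0, 0, 0], [0, 0, 0.0045], 0], [[0, 0, 0], [0, 0, 0], 0], [[0, 0, 0], [0, 0, 0], 0]])

```text
time: 16.5
ee_pos: [0.6244, -0.3055, -0.0111]
tcp_rot: [179.9, -0.1, -3.3]
wrist_force: [0.4, -0.5, -1.0]
opening: 0.0272
grasp_force: 60.2
```

>>> servo_tool(moves=[[[0, 0, 0], [0, 0, 0.002], 0], [[0, 0, 0], [0, 0, 0], 0], [[0, 0, 0], [0, 0, 0], 60], [[0, 0, 0], [0, 0, 0], 100], [[0, 0, 0], [0, 0, 0], 100], [[0, 0, 0], [0, 0, 0], 100], [[0, 0, 0], [0, 0, 0], 100], [[0, 0, 0], [0, 0, -0.02], 100], [[0, 0, 0], [0, 0, -0.03], 100], [[0, 0, 0], [0, 0, -0.045], 100], [[0, 0, 0], [0, 0, -0.05], 100], [[0, 0, 0], [0, 0, -0.05], 100]])

```text
time: 17.7
ee_pos: [0.623, -0.3049, 0.1818]
tcp_rot: [-180.0, 0.0, -3.3]
wrist_force: [1.8, 0.3, 0.5]
opening: 0.0854
grasp_force: 0.0
```

Run:
```python
from h import *
np.set_printoptions(precision=4,suppress=True)
e_y=np.array([.998,-.0635,0]);e_x=np.array([-.0635,-.998,0]);O=np.array([.5165,-.079,0])
im,W,c=cloud("wrist")
m=(W[...,2]>.045)&(W[...,2]<.065)&(np.hypot(W[...,0]-.624,W[...,1]+.305)<.075); X=W[m]; print(m.sum(),np.median(X,0),cv2.minAreaRect(X[:,:2].astype(np.float32)*1000))
# leg geometry from top + scene
for cam in ("top","scene"):
    im,W,c=cloud(cam)
    for n in ("kick_hinge","kick_foot","top_tube"):
        for r in mark_of(n,cam)[:2]: Y=w(cam,r["xyz"],c); print(cam,n,round(r["score"],2),Y,px(cam,Y,c))
    q=(W[...,2]>.15)&(W[...,2]<.22)&(abs(W[...,0]-.548)<.02)&(W[...,1]>-.03)&(W[...,1]<.12)
    for y0 in np.arange(-.02,.11,.02):
        s=W[q&(abs(W[...,1]-y0)<.006)]
        if len(s): print(round(y0,2),len(s),s[:,0].min(),s[:,0].max(),np.percentile(s[:,2],[5,95]))
delta([.55,.06,.3],0)
```

```text
2627 [ 0.627  -0.306   0.0548] ((622.93603515625, -305.94317626953125), (28.01851463317871, 99.56698608398438), 86.82673645019531)
top kick_hinge 0.72 [ 0.5481 -0.0323  0.1689] [246 182]
top kick_foot 0.64 [ 0.5472 -0.0338  0.1689] [246 182]
top kick_foot 0.4 [0.7923 0.0973 0.0005] [210 117]
top top_tube 0.91 [ 0.4434 -0.0744  0.246 ] [260 218]
top top_tube 0.44 [ 0.5199 -0.0782 -0.004 ] [262 196]
-0.02 28 0.5321851875135475 0.5526447757410758 [0.169  0.1799]
0.0 19 0.5430737438729172 0.5554770114308222 [0.1767 0.1818]
0.02 24 0.5425469630516075 0.5554179462375114 [0.1756 0.1854]
0.04 23 0.5426775564462653 0.554532919276444 [0.1817 0.188 ]
0.06 24 0.5394791381166533 0.557518318195118 [0.183  0.1944]
0.08 28 0.5389832101502025 0.5560028107309797 [0.1913 0.1966]
scene kick_hinge 0.58 [ 0.5519 -0.0391  0.1648] [269 188]
scene kick_hinge 0.46 [ 0.6228 -0.3089  0.0006] [244 307]
scene kick_foot 0.57 [0.5477 0.0798 0.1873] [286 159]
scene top_tube 0.64 [ 0.5204 -0.0788 -0.0013] [253 233]
-0.02 19 0.5372688512928291 0.5581988006578726 [0.1682 0.1778]
0.0 16 0.5455475335535205 0.557674748319039 [0.174  0.1814]
0.02 16 0.5468427376005276 0.5572266704415555 [0.1734 0.1838]
0.04 15 0.5456805128292367 0.5574573559993972 [0.1771 0.1861]
0.06 24 0.5411915502427476 0.5614279615686075 [0.1802 0.1913]
0.08 16 0.5397814081809873 0.5617219980371556 [0.1854 0.1938]
pose [ 0.6228 -0.3049  0.1782] [-179.94    0.15   -3.29] t 18.15 q [-26.1  26.1  33.6  97.6  -0.  157.2]
tool shift [-0.0939 -0.3602 -0.1212]
turn z -3.29
```

>>> servo_tool(moves=[[[0, 0, 0], [0, 0, -0.05], 0], [[0, 0, 0], [0, 0, -0.05], 0], [[0, 0, -8.5], [0, 0, 0], 0], [[0, 0, -8.5], [0, 0, 0], 0], [[0, 0, -8.5], [0, 0, 0], 0], [[0, 0, -8.5], [0, 0, 0], 0], [[0, 0, -8.5], [0, 0, 0], 0], [[0, 0, -8.5], [0, 0, 0], 0], [[0, 0, -8.5], [0, 0, 0], 0], [[0, 0, -8.5], [0, 0, 0], 0], [[0, 0, -8.5], [0, 0, 0], 0], [[0, 0, -8.5], [0, 0, 0], 0]])

```text
time: 19.35
ee_pos: [0.6238, -0.3053, 0.2719]
tcp_rot: [-179.9, -0.0, 82.1]
wrist_force: [0.5, -0.2, -0.0]
opening: 0.0001
grasp_force: 0.0
```

>>> servo_tool(moves=[[[0, 0, -4.7], [0, 0, 0], 0], [[0, 0, 0], [0, 0, 0], 0]])

```text
time: 19.55
ee_pos: [0.6238, -0.3053, 0.272]
tcp_rot: [-179.9, -0.0, 86.5]
wrist_force: [0.1, -0.6, 0.1]
opening: 0.0001
grasp_force: 0.0
```

```bash
cat > leg.py <<'E'
from h import *
np.set_printoptions(precision=4,suppress=True)
e_y=np.array([.998,-.0635,0]);e_x=np.array([-.0635,-.998,0]);O=np.array([.5165,-.079,.022])
def P(el,d,th=.32,off=0):
    el=np.radians(el); R=lambda y,z: e_y*(y*np.cos(th)-z*np.sin(th))+np.array([0,0,z*np.cos(th)+y*np.sin(th)])
    # leg axis point plus off along the leg's upper normal
    return O+e_x*-.045+R(.075,.128+d*np.sin(el)+off*np.cos(el))-e_x*(d*np.cos(el)-off*np.sin(el)*1)
E
python3 - <<'E'
from leg import *
o=get_obs()
for el in (10,-5,-20,-35,-50,-60,-70):
    c=P(el,.075,off=.008); tip=c+np.array([0,.011*np.cos(np.radians(0)),0]); print(el,"corner",c,"TCP target",tip+np.array([0,0,-.033]))
t=P(10,.075,off=.008)+[0,.011,0]; t[2]=o["ee_pos"][2]; delta(t,86.4); print(o["opening"])
E
```

```text
10 corner [0.5483 0.0367 0.1869] TCP target [0.5483 0.0477 0.1539]
-5 corner [0.5546 0.0392 0.1685] TCP target [0.5546 0.0502 0.1355]
-20 corner [0.5606 0.0367 0.1499] TCP target [0.5606 0.0477 0.1169]
-35 corner [0.5659 0.0291 0.1325] TCP target [0.5659 0.0401 0.0995]
-50 corner [0.5701 0.0171 0.1174] TCP target [0.5701 0.0281 0.0844]
-60 corner [0.5722 0.0071 0.1092] TCP target [0.5722 0.0181 0.0762]
-70 corner [ 0.5736 -0.0043  0.1028] TCP target [0.5736 0.0067 0.0698]
pose [ 0.6238 -0.3053  0.272 ] [-179.91   -0.04   86.47] t 19.55 q [-26.1  32.1  52.9 110.9  -0.   67.4]
tool shift [ 0.3477 -0.0971  0.0004]
turn z 0.07
0.00013027254668497953
```

>>> servo_tool(moves=[[[0, 0, 0], [0.0435, -0.012, 0], 0], [[0, 0, 0], [0.0435, -0.012, 0], 0], [[0, 0, 0], [0.0435, -0.012, 0], 0], [[0, 0, 0], [0.0435, -0.012, 0], 0], [[0, 0, 0], [0.0435, -0.012, 0], 0], [[0, 0, 0], [0.0435, -0.012, 0], 0], [[0, 0, 0], [0.0435, -0.012, 0], 0], [[0, 0, 0], [0.0435, -0.0125, 0], 0], [[0, 0, 0], [0, 0, 0.045], 0], [[0, 0, 0], [0, 0, 0.045], 0], [[0, 0, 0], [0, 0, 0.012], 0], [[0, 0, 0], [0, 0, 0], 0]])

```text
time: 20.75
ee_pos: [0.5483, 0.0478, 0.1695]
tcp_rot: [-179.8, 0.0, 86.3]
wrist_force: [-0.3, 0.3, 0.9]
opening: -0.0002
grasp_force: 0.0
```

Run:
```python
from leg import *
im,W,c=cloud("wrist"); im2,W2,c2=cloud("scene")
save("kick",np.hstack([cv2.resize(im,(400,300)),cv2.resize(im2[100:250,200:400],(400,300),interpolation=cv2.INTER_CUBIC)]))
o=get_obs(); print(o["wrist_force"])
for el in (10,-35,-60): delta(P(el,.075,off=.008)+[0,.011,-.033],86.4)
```

```text
[-0.4351  0.0122  1.7349]
pose [0.5501 0.0477 0.1731] [179.88  -0.02  86.33] t 20.85 q [ 5.   4.7  6.9 92.1  0.  98.6]
tool shift [-0.0001 -0.0018  0.0191]
turn z -0.07
pose [0.5501 0.0477 0.1731] [179.88  -0.02  86.33] t 20.85 q [ 5.   4.7  6.9 92.1  0.  98.6]
tool shift [-0.0066  0.0161  0.0736]
turn z -0.07
pose [0.5501 0.0477 0.1731] [179.88  -0.02  86.33] t 20.85 q [ 5.   4.7  6.9 92.1  0.  98.6]
tool shift [-0.0282  0.0238  0.0969]
turn z -0.07
```

View pics/kick.png

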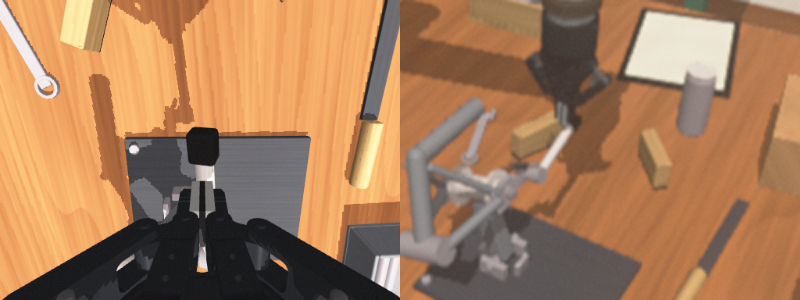

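>>> servo_tool(moves=[[[0, 0, 0], [0, 0, 0.01], 0], [[0, 0, 0], [0, 0.001, 0.01], 0], [[0, 0, 0], [0, 0.002, 0.01], 0], [[0, 0, 0], [0, 0.003, 0.01], 0]])

```text
time: 21.25
ee_pos: [0.556, 0.0475, 0.1307]
tcp_rot: [179.9, -0.0, 86.4]
wrist_force: [1.1, -0.5, 2.8]
opening: -0.0001
grasp_force: 1.4
```

Run:
```python
from leg import *
o=get_obs(); print(o["wrist_force"],o["joint_efforts"])
im,W,c=cloud("wrist")
for n in ("kick_foot","kick_hinge"):
    for r in mark_of(n,"wrist")[:2]: print(n,round(r["score"],2),w("wrist",r["xyz"],c))
for el in (10,-5,-20,-35): print(el,P(el,.115))
T=(W-o["ee_pos"])@Ro.from_euler("xyz",o["tcp_rot"],degrees=True).as_matrix()
dk=im.max(-1)<60
m=(np.abs(T[...,1])<.02)&(np.abs(T[...,0])<.02)&(T[...,2]>-.1)&(T[...,2]<.03)
q=T[m]; print(len(q)); 
for z0 in np.arange(-.09,.03,.01):
    s=q[abs(q[:,2]-z0)<.005]
    if len(s): print(round(z0,2),len(s),s[:,0].min(),s[:,0].max(),s[:,1].min(),s[:,1].max())
delta(P(-35,.075,off=.008)+[0,.011,-.033],86.4)
```

```text
[ 1.0651 -0.4763  2.7546] [  0.1038 -51.9617  45.6228   1.2247   0.0905   0.0319]
kick_foot 0.87 [0.5585 0.079  0.1515]
kick_hinge 0.28 [ 0.7896  0.1006 -0.0002]
10 [0.5511 0.0774 0.1861]
-5 [0.5606 0.0781 0.1576]
-20 [0.5694 0.071  0.1298]
-35 [0.5769 0.0566 0.1045]
7149
-0.09 1301 -0.011932653539664 0.013229002102369755 -0.019998310401111084 0.019983993639656472
-0.08 2054 -0.01271826129174454 0.013943304684879167 -0.019906486304823275 0.019980435476030876
-0.07 882 -0.011674433555355477 0.012331119394827263 -0.019271856216634797 0.018718323028135798
-0.06 746 0.005762477112197734 0.011752784816844015 -0.013861722631538445 0.013296749953758229
-0.05 629 0.0054115055285369335 0.011384125855762938 -0.014014544577160396 0.01334715770534128
-0.04 340 0.0056516482140925965 0.011311261051182428 -0.013884153841702973 0.012871990747195047
-0.03 665 0.0007925822334969221 0.01999987873292357 -0.007289902012355081 0.012476167710700614
-0.02 25 0.009001490614384636 0.019918758259196305 -0.003739123572618666 0.014518438892540404
pose [0.5551 0.0475 0.13  ] [-179.91    0.01   86.41] t 21.4 q [ 4.9  5.2  2.7 87.6  0.  98.5]
tool shift [-0.0067  0.0113  0.0306]
turn z 0.01
```

>>> servo_tool(moves=[[[0, 0, 0], [-0.001, 0.004, 0.01], 0], [[0, 0, 0], [-0.002, 0.004, 0.01], 0], [[0, 0, 0], [-0.004, 0.003, 0.01], 0], [[0, 0, 0], [-0.006, 0.003, 0.008], 0], [[0, 0, 0], [-0.007, 0.002, 0.008], 0], [[0, 0, 0], [-0.008, 0.002, 0.007], 0], [[0, 0, 0], [-0.006, 0.001, 0.004], 0], [[0, 0, 0], [0, 0, 0], 0], [[0, 0, 0], [0, 0, 0], 0]])

```text
time: 22.3
ee_pos: [0.5723, 0.0122, 0.0742]
tcp_rot: [180.0, -0.0, 86.4]
wrist_force: [-0.6, 0.7, -0.9]
opening: 0.0001
grasp_force: 0.0
```

Run:
```python
from leg import *
o=get_obs(); print(o["wrist_force"],o["ee_pos"])
for cam in ("wrist","scene","top"):
    im,W,c=cloud(cam)
    for n in ("kick_foot","kick_hinge","top_tube"):
        for r in mark_of(n,cam)[:2]: print(cam,n,round(r["score"],2),w(cam,r["xyz"],c))
for el in (-50,-60,-80,-105): print(el,P(el,.115))
```

```text
[-0.6372  0.6832 -0.8524] [0.5723 0.0122 0.0742]
wrist kick_hinge 0.36 [ 0.5174 -0.0786  0.0005]
scene kick_foot 0.51 [ 0.5859 -0.0671  0.0629]
scene kick_hinge 0.77 [ 0.5495 -0.0376  0.1672]
scene kick_hinge 0.22 [ 0.5171 -0.0801  0.0231]
scene top_tube 0.56 [ 0.4497 -0.0765  0.2411]
top kick_foot 0.55 [ 0.5815 -0.0645  0.061 ]
top kick_foot 0.54 [ 0.6375 -0.2108 -0.0013]
top kick_hinge 0.82 [ 0.5468 -0.0308  0.1708]
top top_tube 0.7 [ 0.4419 -0.0758  0.2428]
top top_tube 0.46 [ 0.5801 -0.0649  0.0642]
-50 [0.5826 0.036  0.0835]
-60 [0.5851 0.0193 0.0726]
-80 [ 0.587  -0.0184  0.0596]
-105 [ 0.5832 -0.068   0.0617]
```

>>> servo_tool(moves=[[[0, 0, 0], [0.02, 0, -0.02], 0], [[0, 0, 0], [0, 0, -0.05], 0], [[0, 0, 0], [0, 0, -0.05], 0], [[0, 0, 0], [0, 0, -0.05], 0], [[0, 0, 0], [0, 0, -0.04], 100], [[0, 0, 0], [-0.028, -0.031, 0], 100], [[0, 0, 0], [-0.028, -0.031, 0], 100], [[0, 0, 0], [-0.028, -0.031, 0], 100], [[0, 0, 0], [-0.028, -0.031, 0], 100], [[0, 0, 0], [0, 0, 0], 100], [[0, 0, 0], [0, 0, 0], 100]])

```text
time: 24.0
ee_pos: [0.4425, -0.072, 0.2846]
tcp_rot: [179.9, 0.0, 86.3]
wrist_force: [0.2, -0.8, -0.0]
opening: 0.0853
grasp_force: 0.0
```

Run:
```python
from leg import *
im,W,c=cloud("wrist"); save("tube",im)
for r in mark_of("top_tube","wrist")[:2]: print(r["score"],w("wrist",r["xyz"],c))
m=(W[...,2]>.235)&(W[...,2]<.265)&(abs(W[...,0]-.445)<.03)&(abs(W[...,1]+.06)<.08)
X=W[m]
for y0 in np.arange(-.12,.0,.015):
    s=X[abs(X[:,1]-y0)<.004]
    if len(s): print(round(y0,3),len(s),s[:,0].min(),s[:,0].max(),s[:,2].max(), s[np.argmax(s[:,2]),0])
delta([.4434,-.0715,.188],86.4)
```

```text
0.7 [ 0.4447 -0.0748  0.2426]
-0.12 321 0.42754199443606694 0.45467256302189674 0.25856925420732396 0.4409974385504128
-0.105 339 0.4278168255086143 0.45542825861504516 0.25874521163881353 0.4405820184990525
-0.09 355 0.42906806621373456 0.45602161653949197 0.25848647229175886 0.4412984713956047
-0.075 391 0.42946877479663803 0.45748227064763786 0.25818812390549295 0.4416322980071646
-0.06 413 0.4307470139933347 0.45815471446165784 0.25895667328532757 0.44549830455872624
-0.045 437 0.4312488075422703 0.45875942061701247 0.25882447775157097 0.44349439680610175
-0.03 462 0.4324983594265144 0.4594450011256718 0.2580987467829256 0.4455041111564819
pose [ 0.4432 -0.0713  0.2839] [179.99  -0.01  86.43] t 24.1 q [ -9.1  -5.9   9.  104.9   0.   84.4]
tool shift [-0.0002  0.0002  0.0959]
turn z 0.03
```

>>> servo_tool(moves=[[[0, 0, 0], [0, 0, 0.04], 100], [[0, 0, 0], [0, 0, 0.035], 100], [[0, 0, 0], [0, 0, 0.015], 100], [[0, 0, 0], [0, 0, 0.0055], 100], [[0, 0, 0], [0, 0, 0], 100], [[0, 0, 0], [0, 0, 0], 0], [[0, 0, 0], [0, 0, 0], 0], [[0, 0, 0], [0, 0, 0], 0], [[0, 0, 0], [0, 0, 0], 0], [[0, 0, 0], [0, 0, 0], 0], [[0, 0, 0], [0, 0, 0], 0]], force=40)

```text
time: 25.2
ee_pos: [0.4442, -0.0717, 0.1894]
tcp_rot: [179.8, 0.0, 86.4]
wrist_force: [6.1, 0.4, 1.5]
opening: 0.027
grasp_force: 40.1
```

>>> servo_tool(moves=[[[0, 0, 0], [0, 0.0071, -0.0022], 0], [[0, 0, 0], [0, 0.0072, -0.002], 0], [[0, 0, 0], [0, 0.0073, -0.0018], 0], [[0, 0, 0], [0, 0.0073, -0.0015], 0], [[0, 0, 0], [0, 0.0074, -0.0013], 0], [[0, 0, 0], [0, 0.0074, -0.0011], 0], [[0, 0, 0], [0, 0.0074, -0.0008], 0], [[0, 0, 0], [0, 0.0074, -0.0006], 0], [[0, 0, 0], [0, 0.0074, -0.0004], 0], [[0, 0, 0], [0, 0.0074, -0.0001], 0], [[0, 0, 0], [0, 0, 0], 0], [[0, 0, 0], [0, 0, 0], 0]])

```text
time: 26.4
ee_pos: [0.517, -0.0759, 0.2007]
tcp_rot: [179.9, -0.0, 86.4]
wrist_force: [-1.8, 4.3, 5.0]
opening: 0.0269
grasp_force: 43.9
```

Run:
```python
from leg import *
o=get_obs(); print(o["wrist_force"],o["grasp_force"],o["opening"]); V=o["ee_pos"]-O; print("own y of TCP",V@e_y,"x",V@e_x,o["ee_pos"])
S=[]
for cam in ("wrist","scene","top"):
    im,W,c=cloud(cam); S.append(im)
    for n in ("top_tube","kick_foot","kick_hinge","tilt_axis"):
        for r in mark_of(n,cam)[:1]:
            Y=w(cam,r["xyz"],c); print(cam,n,round(r["score"],2),Y,"own y,z",(Y-O)@e_y,Y[2]-O[2])
    V=W-O; a=V@e_x; b=V@e_y
    m=(a>-.05)&(a<.09)&(abs(b)<.04)&(W[...,2]>.245)&(W[...,2]<.275); m&=(im.max(-1)>70)
    if m.sum()>20: print(cam,"tube b range",np.percentile(b[m],[2,50,98]),np.percentile(W[m][:,2],98),m.sum())
print("expected upright hinge",P(0,0,0),"foot",P(-105,.115,0))
save("end",np.hstack([cv2.resize(S[0],(400,300)),cv2.resize(S[1][90:290,150:417],(400,300))]))
```

```text
[-1.7548  4.3138  4.958 ] 43.86217653751373 0.026900395887201434
own y of TCP 0.00028916264946162015 x -0.0030973174259983417 [ 0.517  -0.0759  0.2007]
wrist top_tube 0.82 [ 0.5176 -0.0769  0.2535] own y,z 0.0009494297529151008 0.23151059814504735
wrist kick_foot 0.97 [ 0.5916 -0.0668  0.0383] own y,z 0.07417499332056207 0.016346130299349136
wrist kick_hinge 0.81 [ 0.5946 -0.0391  0.1477] own y,z 0.07542412300876558 0.12571121349072994
wrist tilt_axis 0.69 [ 0.5189 -0.0801  0.0192] own y,z 0.0024304124551370264 -0.002797750722669339
wrist tube b range [-0.0171 -0.0003  0.0171] 0.2710317713006807 11390
scene top_tube 0.89 [ 0.5222 -0.0802  0.2528] own y,z 0.005808559838513414 0.23076093673400425
scene kick_foot 0.76 [ 0.5915 -0.0654  0.0384] own y,z 0.07400420543305403 0.016377371585634626
scene kick_hinge 0.56 [ 0.5922 -0.0423  0.1466] own y,z 0.07320944571185348 0.12462878989144141
scene tilt_axis 0.84 [ 0.5178 -0.0764  0.0211] own y,z 0.0011177427232951839 -0.0008698069168093271
scene tube b range [-0.0225  0.008   0.0235] 0.2708469700230355 388
top tube b range [-0.0237 -0.0092  0.0073] 0.2731978446379916 39
expected upright hinge [ 0.5942 -0.0389  0.15  ] foot [ 0.5923 -0.0686  0.0389]
```

View pics/end.png

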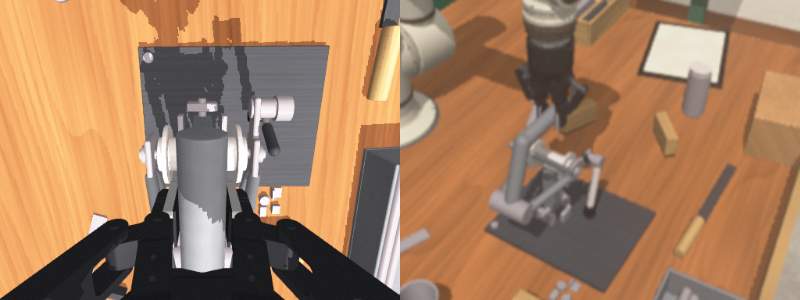

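The frame stands upright in the jaws, with the tube at wrist pixel (200,190) centred over the hub. The leg is down (scene crop (590,205)), and the offcuts lie off the plate (scene crop (565,287)).

>>> servo_tool(moves=[[[0, 0, 0], [0, 0, 0], 0], [[0, 0, 0], [0, 0, 0], 0], [[0, 0, 0], [0, 0, 0], 0], [[0, 0, 0], [0, 0, 0], 0]])

```text
time: 27.55
ee_pos: [0.5166, -0.0759, 0.2007]
tcp_rot: [179.9, -0.0, 86.4]
wrist_force: [-0.1, 5.6, 4.6]
opening: 0.0267
grasp_force: 43.9
```

```bash
python3 -c "
from workcell import *
print(job_done())"
```

```text
the job is handed in; nothing more can be done
None
```

I handed the job in at about 28 s of the 72 s allowed, and no verdict came back: all four offcuts are off the plate, the block is on the bench, the kickstand is fully down, and the frame is upright with the top tube gripped at about 44 N.

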